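# Hang the parrot's twist toy on the play stand

## Task

Draw the green twist toy out of the orange foraging house by the ring that sticks out of the doorway and lay it flat on the shelf, clear of the house. Then take it by its flat handle, bring the ring in under the twin-dowel perch of the play stand and hang it on the upright yellow peg: lower the ring all the way down until the toy lies flat on the stand's board (do not drop it down the peg), and let go. Leave everything else where it is.

Things in the scene. Friction and masses are not known exactly. Their poses are not given: they have to be found in the camera images.
- toy: Green acrylic twist toy, 190 mm long, 18 mm thick, 0.09 to 0.16 kg, lying flat. Origin on its underside; x runs lengthwise to the ring, z up. Ring centred at x = +75 mm; twisted neck about 13 mm square from x = +52 to +10; flat handle 30 mm wide (along y) from x = +10 to -88, with two white bands. At the start the handle is inside the house; only the ring and part of the neck stick out.
- toy_eye (a point): Centre of the toy's ring, at mid thickness (9 mm above the underside), axes as toy. Ring: outer diameter 54 mm, round through-hole of diameter 28 mm along z, 18 mm thick. At the start it is 60 to 70 mm in front of the house front, the toy pointing straight out of the doorway within 0.1 rad.
- toy_handle (a point): Good place to grip the toy's handle, on its centre line at mid thickness, 105 mm from the ring's centre. The handle is 30 mm wide and can be held 95 to 155 mm from the ring's centre; nearer the ring the hand does not clear the stand's perch.
- toy_tail (a point): The handle's far end, on the centre line at mid thickness, 163 mm from the ring's centre.
- house: Orange plastic foraging house, fixed, 140 mm deep (its x), 110 mm wide (its y), walls 70 mm high, yellow gable roof up to 110 mm high with its ridge along x. It has no floor: the toy lies on the shelf itself. Origin on the shelf surface under its middle. Its front with the doorway is the face at x = -70 mm and looks along its -x axis.
- stand: Wooden parrot play stand, fixed. Board 220 mm (its x) by 190 mm (its y), 12 mm thick; origin on the shelf surface under its middle, where the peg stands. Two side panels 12 mm thick, 90 mm deep in x, 128 mm high, centred at y = +-89 mm, carry the perch. The peg is reached only along the stand's x axis, between the panels and under the dowels; its -x side is the one nearer the robot.
- doorway (a point): Middle of the doorway at shelf level, axes as house. The doorway is 64 mm wide and 60 mm high. A light white swing flap hangs in it from a hinge at its top edge down to 28 mm above the shelf and swings freely in and out; the toy slides out under it.
- perch (a point): Middle of the twin-dowel perch, straight above the peg, 112 mm over the shelf, axes as stand. The two parallel dowels, 16 mm thick, run along y at x = +-28 mm; their undersides are 104 mm over the shelf.
- peg_foot (a point): Foot of the upright yellow peg: point on its axis at the board's upper surface (12 mm over the shelf), axes as stand. The peg is 14 mm in diameter and 45 mm high above the board, with a tapered tip (top 57 mm over the shelf).
- cup: White ceramic cup, 72 mm across, 75 mm high, loose bystander; origin at the centre of its underside.
- jar: Amber seed jar with a red lid, 70 mm across, 110 mm high, loose bystander; origin at the centre of its underside.
- ring_low: Lower of two loosely stacked beechwood rings, 72 mm across, 14 mm thick, bystander; origin at the centre of its underside.
- ring_top: Upper beechwood ring, 68 mm across, 14 mm thick, resting on the lower one, bystander; origin at the centre of its underside.
- skewer: Stainless skewer, 6 mm rod with a loop at one end, 210 mm long along its x, lying on the shelf near the robot, bystander; origin on the shelf under the rod's middle.
- brush: Small cleaning brush 170 mm long along its x, lying on the shelf, bystander; origin under its middle.
There are look-alikes about, which are no part of the job. What is meant by the toy is not black or red, and is the larger of those in its own colour.

How it is judged:
By the outcome, as a careful person would: the job done as asked, in the order asked, and still so for the second after the job is handed in, with the robot touching nothing.
It also fails if it takes over 61 s, if anything falls off the work surface, if the arm or the gripper's body presses on something with over 40 N, if the wrist force passes 120 N, or if a joint passes its speed limit or range.

## Robot

A 6-joint arm with a two-finger parallel gripper is mounted at the origin on the work surface. World frame = base frame: x ahead of the robot, y to its left, z up, the work surface at z = 0. Lengths are in m, angles in degrees, forces in N, time in s.
With the tool pointing down it reaches from about 0.4 to 0.825 m from the base axis. Payload 7 kg.
Tool frame: the origin (TCP) lies at the very end of the fingers, on their centre line; the grasp point (between the pads) lies 19 mm behind it (ctrl.grip_point_offset is the distance from the TCP to the grasp point, in m); x points along the fingers, z is the direction in which the jaws open and shut, and the axes are right-handed (so a half turn about x gives the same grasp; the last joint's range is limited). The gripper opens to 88 mm and grips with 3 to 60 N. Pads are 19 mm wide; open, the fingers measure 130 mm over their backs; the gripper's body (78 mm by 193 mm) begins 47 mm behind the grasp point.
Start: joints at [16.507, 20.546, 0.682, 0, -70.136, -16.507], TCP at [0.675, -0, 0.191] pointing down, gripper open.
Joint ranges: [-176.03, 176.03], [-82.01, 121.73], [-58.28, 71.71], [-173.87, 95.51], [-174.79, -0.11], [-173.66, 173.66]. Speed limits (degrees/s): [136.94, 136.94, 172.46, 180, 180, 180].

## Interface

Orientations are given as [roll, pitch, yaw] about the fixed x, y, z axes, in that order (R = Rz(yaw) Ry(pitch) Rx(roll)).
In Python, from plant import get_obs, snapshot, calibration, close_job, ctrl gives the robot as it stands.
- The arm moves only by the tool move_arm, never from a script. Its argument "commands" is a list that holds one entry, the list of rows, each a list of 4 numbers: the shift along the tool's x, y, z in cm, then the turn about the tool's x in rad. In form: [[[dx, dy, dz, spin], ...]]. A call has 1 to 8 rows; each row shifts and turns the commanded pose from where the row before left it, along the tool's axes as they then stand; what a row does not reach is not made up. A row lasts 1/10 s, in which the tool goes at most 50 mm and 8.59 degrees, less where a joint would pass 70% of its speed; a pose out of reach is approached as far as the arm can. A call with a gripper value outside its range is refused whole. "jaw" is the finger opening in cm, from 0 to 8.76, set as the call begins (left out, the last holds). The fingers move at their own pace and stop on an object; the grip force is fixed at half the most. Time passes only in rows, so rows that do not move let the fingers close. It gives the time, the measured TCP pose, the force and the opening at its end, in the units of the state.
- get_obs(): the state, without advancing time (a new reading comes with each control period).
- snapshot(name): name is "scene" or "side" or "wrist"; returns (picture, depth): 420x560x3 uint8, red, green, blue; 420x560 float32, m along the optical axis (not along the pixel's ray), 0 where there is no reading.
- calibration(name): a dict with "mtx" (3x3 intrinsics, pixels), "T" (4x4, takes a point from camera to world coordinates); the wrist camera has in their place "tool_from_camera" (4x4, takes a point from camera to tool coordinates, whose origin is the TCP and whose axes are the tool frame's). Camera axes: x right, y up, looking along -z (the intrinsics and any distortion apply to the point x, -y, -z); pixel columns grow to the right and rows downward; lengths in m; the calibration is good to about 2 mm. A picture is of the moment at which its call begins: read the wrist's pose just before it. calibration takes no time and is no camera call.
- close_job(): hands the job in, once; it reports no verdict.
The state is a dict: "clock": time; "joint_pos": joint angles; "qvel": joint speeds; "tau": joint torques, N m; "tool_pos": TCP position; "orientation": TCP orientation; "force": force on the tool from outside, world axes, zero at the start; "moment": the same for the moment, N m; "opening": finger opening in m.
Only numpy, scipy, OpenCV 4.12 (cv2) and the standard library are available. Lean on these libraries where they do the work, as an engineer would, in place of code of your own. Each camera call takes 0.05 s, during which the arm holds its last target. There are 200 camera calls.

## Working session

There is one attempt and no reset: what is moved stays moved. The work goes in short steps, Python scripts to look and compute and a tool call to move; the robot and the scene stay as the last step left them, time stands still between calls to the robot, and variables do not carry over. Pictures are saved under pics/ and viewed, about 8 in all and at most 12, crops included, and the job is handed in when it is done.

Besides the shell and the picture viewer there is one more tool, called after "Call:" by a JSON object that holds its "name" and its "arguments". move_arm: Moves the arm, as the interface text tells. Its arguments: {"type":"object","properties":{"commands":{"type":"array"},"jaw":{"type":"number"}},"required":["commands"]}

```bash
mkdir -p pics
cat > h.py <<'E'
import numpy as np,cv2
from plant import get_obs,snapshot,calibration,close_job,ctrl
from scipy.spatial.transform import Rotation as R
def cam(name):
    c=calibration(name)
    if name=="wrist":
        o=get_obs();T=np.eye(4);T[:3,:3]=R.from_euler('xyz',o['orientation'],degrees=True).as_matrix();T[:3,3]=o['tool_pos']
        c['T']=T@c['tool_from_camera']
    return c
def shot(name,tag):
    c=cam(name);p,d=snapshot(name)
    cv2.imwrite(f'pics/{tag}.png',p[:,:,::-1]);np.savez(f'pics/{tag}.npz',p=p,d=d,T=c['T'],K=c['mtx'],dist=np.array(c.get('dist',c.get('distortion',[0,0,0,0,0])),float))
    return c
def world(tag,u,v,z=None):
    f=np.load(f'pics/{tag}.npz');K=f['K'];n=cv2.undistortPoints(np.array([[[u,v]]],float),K,f['dist'])[0,0]
    ray=np.array([n[0],-n[1],-1.]);T=f['T']
    if z is None: s=f['d'][int(round(v)),int(round(u))]
    else: s=(z-T[2,3])/(T[:3,:3]@ray)[2]
    return T[:3,:3]@(ray*s)+T[:3,3]
E
python3 - <<'E'
from h import *
for n in("scene","side","wrist"):
    c=shot(n,n+'0');print(n,c.keys(),np.round(c['T'],3).tolist(),np.round(c['mtx'],1).tolist())
o=get_obs();print(o)
E
```

```text
scene dict_keys(['mtx', 'T']) [[-0.631, -0.624, 0.461, 1.128], [0.776, -0.495, 0.392, 0.53], [-0.017, 0.604, 0.796, 1.204], [0.0, 0.0, 0.0, 1.0]] [[448.7, 0.0, 277.9], [0.0, 448.7, 212.8], [0.0, 0.0, 1.0]]
side dict_keys(['mtx', 'T']) [[-0.82, 0.308, -0.483, -0.138], [-0.573, -0.435, 0.695, 0.863], [0.004, 0.846, 0.532, 0.814], [0.0, 0.0, 0.0, 1.0]] [[466.4, 0.0, 276.8], [0.0, 466.4, 221.1], [0.0, 0.0, 1.0]]
wrist dict_keys(['mtx', 'tool_from_camera', 'T']) [[-1.0, -0.0, 0.002, 0.675], [-0.0, -0.962, -0.273, -0.074], [0.002, -0.273, 0.962, 0.385], [0.0, 0.0, 0.0, 1.0]] [[299.6, 0.0, 278.6], [0.0, 299.6, 210.0], [0.0, 0.0, 1.0]]
{'clock': 0.15, 'joint_pos': array([ 1.65096870e+01,  2.05810171e+01,  6.47226161e-01, -1.29138688e-02,
       -7.01339127e+01, -1.65071961e+01]), 'qvel': array([-0.01847615, -0.04536111,  0.12451717,  0.03068759,  0.01005333,
        0.05284243]), 'tau': array([ 1.39394037e-04, -5.83274567e+01,  2.93289685e+01,  7.00122759e+00,
        8.75052094e-03, -9.76538854e-05]), 'tool_pos': array([ 6.74615911e-01, -1.73575805e-06,  1.90165153e-01]), 'orientation': array([   6.34141   ,   89.93121602, -173.66049474]), 'force': array([ 0.27652232, -0.2996022 ,  0.17772637]), 'moment': array([-0.03701221,  0.04134727,  0.01173491]), 'opening': 0.08806226708561783}
```

View pics/scene0.png

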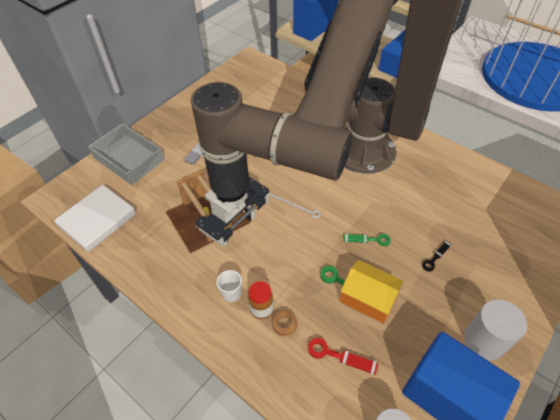

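View pics/side0.png

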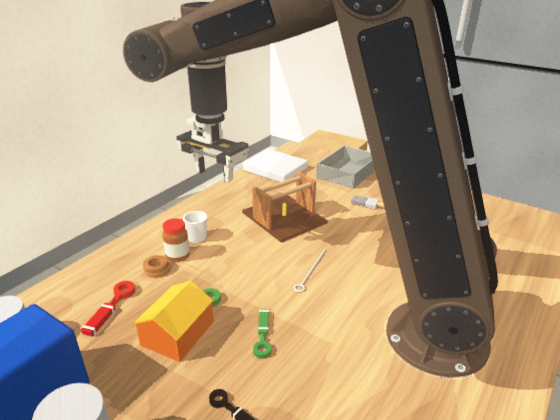

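The scene view shows the toy's ring at about (329,273), the house at (371,290) and the stand at about (207,215). The side view shows the stand at (284,215), with the peg at (284,209). A smaller green decoy is at (368,240). I'll enlarge crops of the house and the stand.

Run:
```python
from h import *
a=cv2.imread('pics/scene0.png')[245:335,310:420];b=cv2.imread('pics/side0.png')[160:250,230:340]
cv2.imwrite('pics/crop1.png',np.hstack([cv2.resize(x,None,fx=3.6,fy=3.6,interpolation=3) for x in(a,b)]))
print(world('scene0',329,273,.009),world('side0',284,216,.012),world('side0',284,204,.057))
```

```text
[0.51813208 0.20784492 0.009     ] [ 0.58827547 -0.22417032  0.012     ] [ 0.58927039 -0.22466895  0.057     ]
```

View pics/crop1.png

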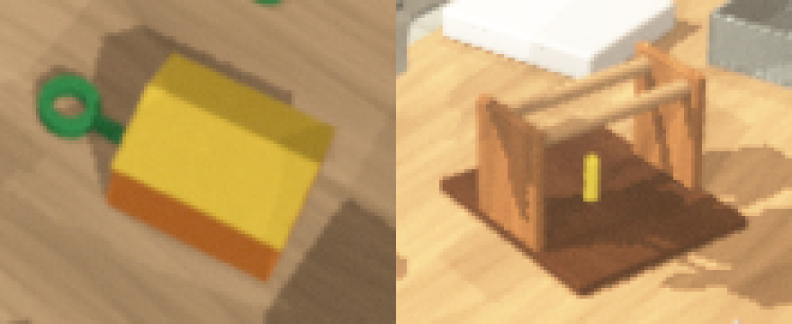

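Run:
```python
from h import *
S=lambda x,y,z:world('scene0',310+x/3.6,245+y/3.6,z)
D=lambda x,y,z:world('side0',230+(x-396)/3.6,160+y/3.6,z)
ring=S(68,103,.012);r1=S(155,88,.11);r2=S(318,163,.11);b1=S(107,203,0);b2=S(267,280,0)
ang=lambda p,q:np.degrees(np.arctan2(*(q-p)[1::-1]))
print('ring',ring,'ridge',r1,r2,ang(r1,r2),np.linalg.norm(r2-r1),'base',b1,b2,ang(b1,b2),np.linalg.norm(b2-b1))
l,b,r=D(440,184,.012),D(582,293,.012),D(747,222,.012)
print('board',l,b,r,ang(l,b),np.linalg.norm(b-l),ang(b,r),np.linalg.norm(b-r),'mid',(l+r)/2)
print('peg',D(592,157,.055),D(591,201,.012))
```

```text
ring [0.52159109 0.20960531 0.012     ] ridge [0.51871701 0.28082122 0.11      ] [0.4968152  0.41135839 0.11      ] 99.52449721719822 0.13236178474547372 base [0.57141837 0.28444739 0.        ] [0.54772889 0.41979327 0.        ] 99.9278676783516 0.137403416135756
board [ 0.71985366 -0.16932314  0.012     ] [ 0.51160869 -0.0987285   0.012     ] [ 0.45402111 -0.27635876  0.012     ] 161.2734405038612 0.2198853544633455 -107.96265194201948 0.1867319998390812 mid [ 0.58693738 -0.22284095  0.012     ]
peg [ 0.59142996 -0.23046446  0.055     ] [ 0.58841686 -0.22535463  0.012     ]
```

View pics/wrist0.png

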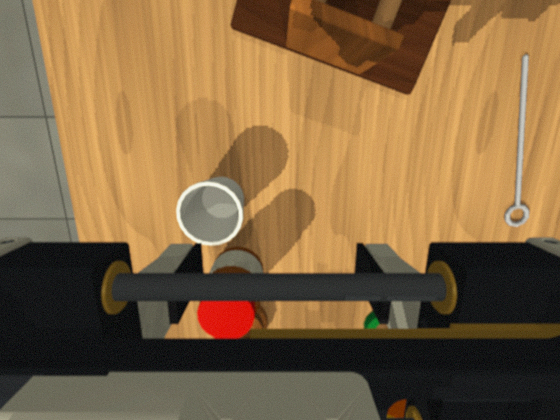

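The wrist view shows the cup at (210,212), the red jar lid at (226,310) and the stand at the top. The remaining question is where the bystanders stand relative to the toy's pull path.

Run:
```python
from h import *
for n,u,v,z in [('cup',230,278,.075),('jarlid',260,290,.11),('rings',284,322,.014),('decoyring',383,240,.009),('decoytail',346,238,.009),('redring',318,348,.009),('skewloop',316,214,.003),('skewend',268,193,.003),('black',429,264,.009)]: print(n,np.round(world('scene0',u,v,z),3))
print('wrist',world('wrist0',211,211,.075),world('wrist0',226,312,.11))
c=calibration('wrist');print(np.round(c['tool_from_camera'],3))
```

```text
cup [0.741 0.015 0.075]
jarlid [0.729 0.12  0.11 ]
rings [0.728 0.201 0.014]
decoyring [0.313 0.273 0.009]
decoytail [0.38  0.177 0.009]
redring [0.727 0.319 0.009]
skewloop [0.358 0.042 0.003]
skewend [ 0.388 -0.142  0.003]
black [0.302 0.428 0.009]
wrist [0.74746526 0.01467107 0.075     ] [0.73027232 0.11570242 0.11      ]
[[-0.     0.273 -0.962 -0.195]
 [ 0.     0.962  0.273  0.074]
 [ 1.    -0.    -0.    -0.   ]
 [ 0.     0.     0.     1.   ]]
```

Call:
{"name": "move_arm", "arguments": {"commands": [[[0,-1.9,1.9,-0.02],[0,-1.9,1.9,-0.02],[0,-1.9,1.9,-0.02],[0,-1.9,1.9,-0.02],[0,-1.9,1.9,-0.02],[0,-1.9,1.9,-0.02],[0,-1.9,1.9,-0.02],[0,-1.9,1.9,-0.02]]]}}

```text
clock: 0.95
tool_pos: [0.5118, 0.1414, 0.1906]
orientation: [3.7, 90.0, -167.1]
force: [0.2, 0.3, -0.2]
opening: 0.0877
```

Run:
```python
from h import *
shot('wrist','w1');o=get_obs();print(o['clock'],o['tool_pos'],o['orientation'])
p=np.load('pics/w1.npz')['p'];m=cv2.inRange(cv2.cvtColor(p,cv2.COLOR_RGB2HSV),(45,90,40),(85,255,255))
n,l,s,c=cv2.connectedComponentsWithStats(m)
for i in range(1,n):
    if s[i,4]>60: print(s[i],c[i])
```

```text
1.0 [0.50949599 0.14261432 0.19085965] [-62.32924611  89.92600771 126.96173564]
[ 243  215   40   59 1211] [262.49050372 239.75474814]
[365 218  19  11 106] [373.60377358 222.66037736]
[368 227  27  24 290] [380.87586207 237.15172414]
```

View pics/w1.png

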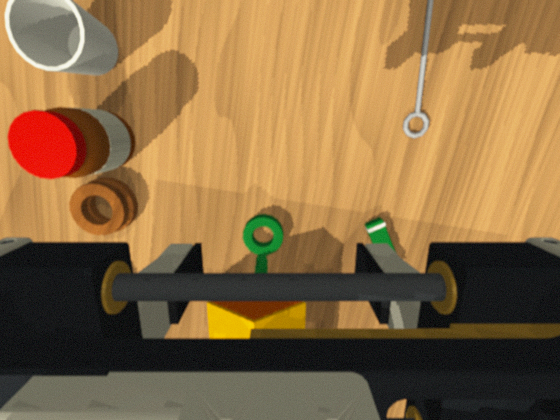

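The close view shows the ring at (263,235), with its neck running down to about (261,266). The house front is just below.

```bash
cat >> h.py <<'E'
def delta(target,axis=None):
    "tool-frame move (cm) to a world TCP target; spin to bring tool y to a world heading (deg)"
    o=get_obs();M=R.from_euler('xyz',o['orientation'],degrees=True).as_matrix()
    print('clk',o['clock'],'tcp',o['tool_pos'].round(4),'tooly heading',np.degrees(np.arctan2(M[1,1],M[0,1])).round(2),'d cm',(M.T@(np.array(target)-o['tool_pos'])*100).round(2))
    if axis is not None:
        h=np.arctan2(M[1,1],M[0,1]);d=(np.radians(axis)-h+np.pi)%(2*np.pi)-np.pi
        print('spin rad',round(-d,3))
E
python3 - <<'E'
from h import *
r=world('w1',263,235,.018);n=world('w1',261.3,266,.015);print(r,n,np.degrees(np.arctan2(*(n-r)[1::-1])))
print('edges',[world('w1',u,v,.018).round(4) for u,v in((243,235),(283,235),(263,215.5),(263,255))])
print('front eave?',world('w1',207,306,.07),world('w1',305,306,.07), 'depth ring',world('w1',251,235))
delta([r[0],r[1],.1],-81)
E
```

```text
[0.52180736 0.20768252 0.018     ] [0.51750811 0.2535631  0.015     ] 95.3532867875641
edges [array([0.5476, 0.2119, 0.018 ]), array([0.496 , 0.2035, 0.018 ]), array([0.5257, 0.1813, 0.018 ]), array([0.5177, 0.2358, 0.018 ])]
front eave? [0.57543637 0.28890693 0.07      ] [0.45879775 0.27000879 0.07      ] depth ring [0.53725431 0.20975844 0.01912826]
clk 1.0 tcp [0.5095 0.1426 0.1909] tooly heading -80.71 d cm [ 9.09 -6.21 -2.27]
spin rad 0.005
```

Call:
{"name": "move_arm", "arguments": {"commands": [[[2,-2.1,-0.8,0],[2.5,-2.1,-0.8,0],[2.5,-2.1,-0.7,0],[2.5,0,0,0],[2.5,0,0,0],[2.5,0,0,0],[2.5,0,0,0],[0.8,0,0,0]]]}}

```text
clock: 1.8
tool_pos: [0.5239, 0.2055, 0.0102]
orientation: [26.2, 89.7, -144.6]
force: [-0.2, -0.3, 0.4]
opening: 0.0874
```

Run:
```python
from h import *
shot('wrist','w2')
delta([.522,.209,.004],-81);print(get_obs()['force'])
```

```text
clk 1.85 tcp [0.5241 0.2056 0.0103] tooly heading -80.86 d cm [ 0.63 -0.37  0.15]
spin rad 0.002
[ 3.26444282e-04  9.23253632e-01 -1.18290188e+00]
```

View pics/w2.png

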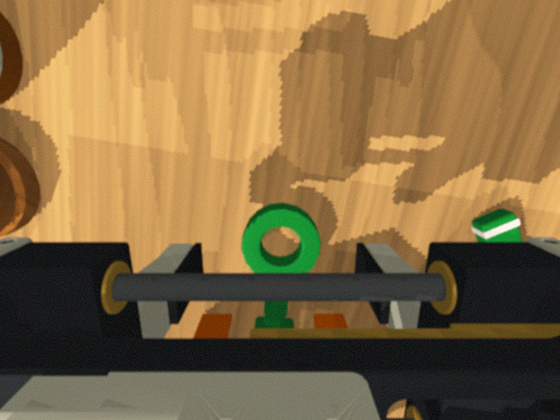

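The ring sits centred between the fingers, at (281,242). I'll lower a little and close on it.

Call:
{"name": "move_arm", "arguments": {"commands": [[[0.3,-0.2,0.1,0],[0.3,-0.1,0,0],[0,0,0,0],[0,0,0,0]]]}}

```text
clock: 2.25
tool_pos: [0.5245, 0.2099, 0.0077]
orientation: [-151.1, 89.9, 38.1]
force: [-0.2, 0.6, -0.6]
opening: 0.0878
```

Call:
{"name": "move_arm", "arguments": {"commands": [[[0,0,0,0],[0,0,0,0],[0,0,0,0],[0,0,0,0],[0,0,0,0],[0,0,0,0],[0,0,0,0],[0,0,0,0]]], "jaw": 4.5}}

```text
clock: 3.05
tool_pos: [0.5241, 0.2095, 0.0068]
orientation: [29.7, 90.0, -141.1]
force: [-0.3, 0.1, -0.9]
opening: 0.0449
```

Run:
```python
from h import *
shot('wrist','w3');shot('side','s3')
a=cv2.imread('pics/w3.png');b=cv2.resize(cv2.imread('pics/side0.png')[0:1],(1,1))
s=cv2.imread('pics/s3.png')[240:345,130:270]
cv2.imwrite('pics/c3.png',np.hstack([cv2.resize(a[160:400,120:440],(400,300)),cv2.resize(s,(400,300),interpolation=3)]))
f=np.load('pics/w3.npz');T=np.linalg.inv(f['T'])
for x in(0,-.019):
  o=get_obs();q=T@np.r_[o['tool_pos']+[0,0,-x],1];n=q[:3];print('tcp px',f['K'][0,2]+f['K'][0,0]*n[0]/-n[2],f['K'][1,2]+f['K'][1,1]*-n[1]/-n[2])
```

```text
tcp px 278.8272398617962 236.36593959930707
tcp px 278.8571129313653 247.0699460955524
```

View pics/c3.png

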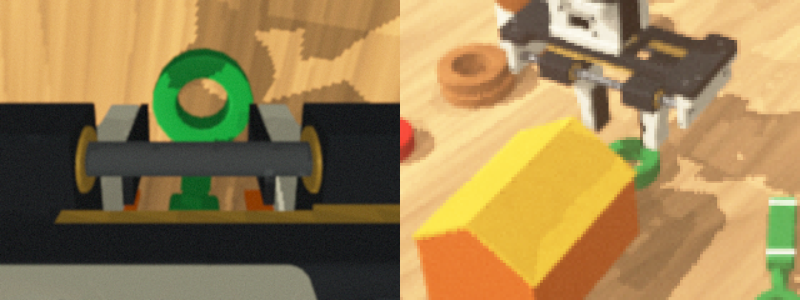

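Run:
```python
from h import *
print('ring w2',world('w2',281,242,.018),'w3',world('w3',282,237.6,.018))
f=np.load('pics/w3.npz');o=get_obs();M=R.from_euler('xyz',o['orientation'],degrees=True).as_matrix()
# all depth points in tool frame near the fingertips
d=f['d'];v,u=np.mgrid[:420,:560];ray=np.stack([(u-f['K'][0,2])/f['K'][0,0],-(v-f['K'][1,2])/f['K'][1,1],-np.ones_like(d)],-1)*d[...,None]
t=((ray@f['T'][:3,:3].T+f['T'][:3,3]-o['tool_pos'])@M)*1000
for r in (236,244,250,256,262):
  print(r,[tuple(t[r,c].round().astype(int)) for c in (225,232,238,242,248,312,318,322,328,335)])
```

```text
ring w2 [0.5223668  0.20638289 0.018     ] w3 [0.52259102 0.20582328 0.018     ]
236 [(np.int64(6), np.int64(-2), np.int64(-39)), (np.int64(4), np.int64(-1), np.int64(-33)), (np.int64(5), np.int64(-2), np.int64(-29)), (np.int64(-13), np.int64(5), np.int64(-24)), (np.int64(-195), np.int64(74), np.int64(0)), (np.int64(-11), np.int64(5), np.int64(22)), (np.int64(-13), np.int64(5), np.int64(25)), (np.int64(5), np.int64(-2), np.int64(31)), (np.int64(5), np.int64(-2), np.int64(35)), (np.int64(6), np.int64(-2), np.int64(40))]
244 [(np.int64(-42), np.int64(11), np.int64(-30)), (np.int64(-38), np.int64(10), np.int64(-26)), (np.int64(-39), np.int64(10), np.int64(-23)), (np.int64(-12), np.int64(-1), np.int64(-24)), (np.int64(-13), np.int64(0), np.int64(-20)), (np.int64(-12), np.int64(-1), np.int64(22)), (np.int64(-13), np.int64(-1), np.int64(26)), (np.int64(-38), np.int64(10), np.int64(24)), (np.int64(-42), np.int64(12), np.int64(27)), (np.int64(-42), np.int64(11), np.int64(31))]
250 [(np.int64(-51), np.int64(12), np.int64(-28)), (np.int64(-47), np.int64(10), np.int64(-25)), (np.int64(-41), np.
[... 556 characters left out ...]
), np.int64(-20)), (np.int64(-13), np.int64(-9), np.int64(22)), (np.int64(-12), np.int64(-9), np.int64(26)), (np.int64(-52), np.int64(9), np.int64(22)), (np.int64(-55), np.int64(10), np.int64(25)), (np.int64(-57), np.int64(11), np.int64(28))]
262 [(np.int64(-62), np.int64(10), np.int64(-26)), (np.int64(-62), np.int64(10), np.int64(-23)), (np.int64(-42), np.int64(1), np.int64(-23)), (np.int64(5), np.int64(-22), np.int64(-27)), (np.int64(-11), np.int64(-14), np.int64(-21)), (np.int64(-12), np.int64(-14), np.int64(22)), (np.int64(-37), np.int64(-2), np.int64(23)), (np.int64(-53), np.int64(6), np.int64(22)), (np.int64(-62), np.int64(10), np.int64(24)), (np.int64(-58), np.int64(9), np.int64(28))]
```

Run:
```python
from h import *
print([(k,getattr(ctrl,k)) for k in dir(ctrl) if not k.startswith('_')])
# crop px -> side px
for x,y in((655,146),(655,135),(655,120),(597,127),(597,115),(640,160)):
  u,v=130+(x-400)*.35,240+y*.35;print((x,y),world('s3',u,v).round(4))
f=np.load('pics/w2.npz');o=get_obs()
for tag,r,cs in(('w2',[240,244,248,254,262],(160,168,176,184,190,195,368,376,384)),('w3',[240,242,244,246],(226,232,236,239,320,324,330))):
  for v in r: print(tag,v,[world(tag,c,v)[2].round(3) for c in cs])
```

```text
[('PlanningError', <class 'plant.PlanningError'>), ('grip_point_offset', 0.0188)]
(655, 146) [0.4858 0.2142 0.0488]
(655, 135) [0.4835 0.2155 0.0633]
(655, 120) [0.4821 0.2154 0.0805]
(597, 127) [0.5466 0.2225 0.0465]
(597, 115) [0.5448 0.2227 0.0612]
(640, 160) [0.5215 0.198  0.0031]
w2 240 [np.float64(0.001), np.float64(0.002), np.float64(0.002), np.float64(0.001), np.float64(0.001), np.float64(0.001), np.float64(0.002), np.float64(0.002), np.float64(0.001)]
w2 244 [np.float64(0.001), np.float64(0.002), np.float64(0.054), np.float64(0.053), np.float64(0.053), np.float64(0.048), np.float64(0.052), np.float64(0.052), np.float64(0.052)]
w2 248 [np.float64(0.002), np.float64(0.058), np.float64(0.058), np.float64(0.059), np.float64(0.055), np.float64(0.055), np.float64(0.058), np.float64(0.059), np.float64(0.058)]
w2 254 [np.float64(0.002), np.float64(0.066), np.float64(0.066), np.float64(0.066), np.float64(0.063), np.float64(0.06), np.float64(0.064), np.float64(0.066), np.float64(0.066)]
w2 262 [np.float64(0.075), np.float64(0.074), np.float64(0.071), np.float64(0.072), np.float64(0.069), np.float64(0.06), np.float64(0.071), np.float64(0.072), np.float64(0.076)]
w3 240 [np.float64(0.003), np.float64(0.001), np.float64(0.001), np.float64(0.002), np.float64(0.019), np.float64(0.002), np.float64(0.002)]
w3 242 [np.float64(0.002), np.float64(0.002), np.float64(0.001), np.float64(0.003), np.float64(0.019), np.float64(0.001), np.float64(0.002)]
w3 244 [np.float64(0.05), np.float64(0.045), np.float64(0.046), np.float64(0.001), np.float64(0.046), np.float64(0.046), np.float64(0.049)]
w3 246 [np.float64(0.053), np.float64(0.049), np.float64(0.049), np.float64(0.001), np.float64(0.048), np.float64(0.048), np.float64(0.051)]
```

The depth data from the wrist and side cameras agree: the fingertips are really at z≈0.046 while the reported TCP is at 0.007. The fingers therefore end about 38 mm short of the reported TCP, and they closed above the ring without touching it. I'll reopen, then go lower carefully while watching the force.

Call:
{"name": "move_arm", "arguments": {"commands": [[[0,0.1,0.1,0],[0,0.1,0.1,0],[0,0.1,0,0],[0,0,0,0],[0,0,0,0],[0,0,0,0],[0,0,0,0],[0,0,0,0]]], "jaw": 8.7}}

```text
clock: 3.95
tool_pos: [0.5226, 0.2062, 0.0068]
orientation: [82.7, 90.0, -88.2]
force: [-0.6, 0.8, -0.1]
opening: 0.0871
```

Call:
{"name": "move_arm", "arguments": {"commands": [[[1,0,0,0],[1,0,0,0],[0.7,0,0,0],[0,0,0,0],[0,0,0,0]]]}}

```text
clock: 4.45
tool_pos: [0.5224, 0.206, -0.0206]
orientation: [37.0, 89.9, -133.9]
force: [-1.0, 0.5, 0.5]
opening: 0.0872
```

```bash
cat >> h.py <<'E'
def tips(tag):
    "lowest finger points seen by wrist: tool-frame coords (mm)"
    f=np.load(f'pics/{tag}.npz');o=get_obs();M=R.from_euler('xyz',o['orientation'],degrees=True).as_matrix()
    d=f['d'];v,u=np.mgrid[:420,:560];ray=np.stack([(u-f['K'][0,2])/f['K'][0,0],-(v-f['K'][1,2])/f['K'][1,1],-np.ones_like(d)],-1)*d[...,None]
    w=ray@f['T'][:3,:3].T+f['T'][:3,3];t=((w-o['tool_pos'])@M)*1000
    m=(d>0)&(np.abs(t[...,1]-10)<4)&(t[...,0]>-70)&(np.abs(t[...,2])>18)&(np.abs(t[...,2])<75)&(t[...,0]<-25)
    for s in(-1,1):
        k=m&(t[...,2]*s>0);a=t[k];b=w[k]
        if len(a):
            i=a[:,0]>a[:,0].max()-4;print('side',s,'x max',a[:,0].max().round(1),'z range',a[i][:,2].min().round(1),a[i][:,2].max().round(1),'world z min',b[:,2].min().round(4))
E
python3 - <<'E'
from h import *
print(get_obs()['force'],get_obs()['opening']);shot('wrist','w4');delta([.5225,.2065,-.034],-81);tips('w4')
E
```

```text
[-1.01017427  0.54587077  0.46110795] 0.08723442252983624
clk 4.5 tcp [ 0.5227  0.2062 -0.0202] tooly heading -80.83 d cm [ 1.38 -0.03  0.01]
spin rad 0.003
side -1 x max -25.1 z range -24.4 -19.9 world z min 0.0049
side 1 x max -25.1 z range 20.5 23.9 world z min 0.0048
```

Call:
{"name": "move_arm", "arguments": {"commands": [[[0.5,0,0,0],[0.5,0,0,0],[0.2,0,0,0],[0,0,0,0],[0,0,0,0]]]}}

```text
clock: 5.0
tool_pos: [0.5226, 0.2062, -0.0322]
orientation: [40.0, 90.0, -130.9]
force: [-0.1, 0.2, 0.5]
opening: 0.0871
```

Call:
{"name": "move_arm", "arguments": {"commands": [[[0,0,0,0],[0,0,0,0],[0,0,0,0],[0,0,0,0],[0,0,0,0],[0,0,0,0],[0,0,0,0]]], "jaw": 4.0}}

```text
clock: 5.7
tool_pos: [0.5226, 0.2062, -0.0321]
orientation: [-179.8, 90.0, 9.4]
force: [-0.7, 0.6, 1.2]
opening: 0.0536
```

The ring is gripped (opening 53.6 mm). Now I pull it straight out.

Call:
{"name": "move_arm", "arguments": {"commands": [[[0,0.8,0,0],[0,1.2,0,0],[0,1.6,0,0],[0,1.6,0,0],[0,1.6,0,0],[0,1.6,0,0],[0,1.6,0,0],[0,1.4,0,0]]]}}

```text
clock: 6.5
tool_pos: [0.541, 0.0921, -0.0321]
orientation: [-150.4, 90.0, 38.8]
force: [-0.3, 0.8, 1.0]
opening: 0.0534
```

Call:
{"name": "move_arm", "arguments": {"commands": [[[0,1.4,0,0],[0,1.3,0,0],[0,0.8,0,0],[0,0.3,0,0],[0,0,0,0]]]}}

```text
clock: 7.0
tool_pos: [0.5469, 0.0556, -0.0321]
orientation: [58.0, 90.0, -112.8]
force: [0.4, -1.0, 2.8]
opening: 0.0537
```

Call:
{"name": "move_arm", "arguments": {"commands": [[[0,0,0,0],[0,0,0,0],[0,0,0,0],[0,0,0,0],[0,0,0,0],[0,0,0,0],[0,0,0,0]]], "jaw": 8.7}}

```text
clock: 7.7
tool_pos: [0.5468, 0.0562, -0.0321]
orientation: [-70.6, 90.0, 118.6]
force: [0.3, 0.4, -0.3]
opening: 0.0867
```

Call:
{"name": "move_arm", "arguments": {"commands": [[[-1,0,0,0],[-1.5,0,0,0],[-2.5,0,0,0],[-2.5,0,0,0],[-2.5,0,0,0],[-2,0,0,0],[0,0,0,0],[0,0,0,0]]]}}

```text
clock: 8.5
tool_pos: [0.547, 0.0563, 0.0888]
orientation: [-157.6, 89.9, 31.6]
force: [-0.5, 0.9, -1.4]
opening: 0.087
```

Run:
```python
from h import *
shot('wrist','w5');shot('scene','s5');shot('side','d5');delta([.547,.056,0])
a,b,c=[cv2.imread(f'pics/{n}.png') for n in('w5','s5','d5')]
g=lambda x:cv2.resize(x,(400,300),interpolation=3)
cv2.imwrite('pics/c5.png',np.vstack([np.hstack([g(a),g(b[200:335,230:410])]),np.hstack([g(c[220:355,120:300]),g(b)])]))
```

```text
clk 8.65 tcp [0.5462 0.0559 0.0872] tooly heading -80.84 d cm [ 8.72  0.   -0.09]
```

View pics/c5.png

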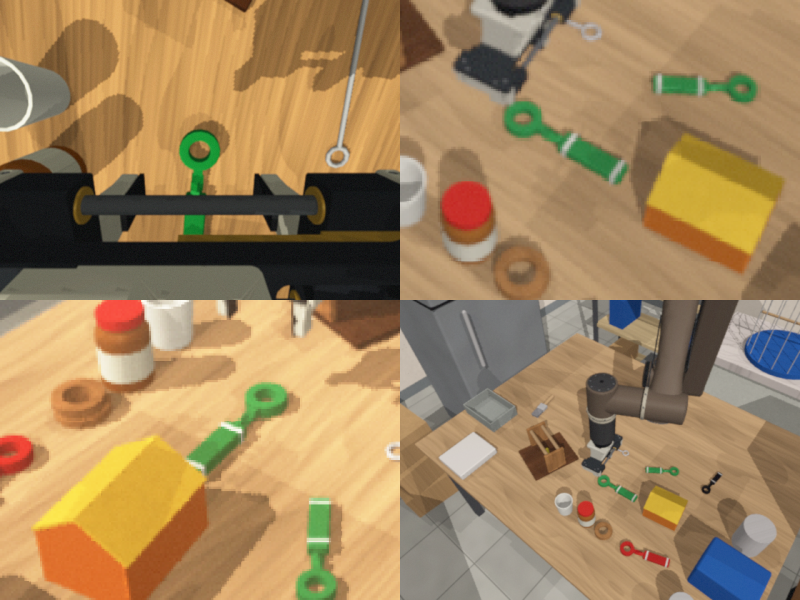

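The toy is out and lying flat, clear of the house, with its ring at (199,150) in the wrist tile and its handle running down to (196,228). The bystanders have not moved.

Run:
```python
from h import *
k=400/560
r=world('w5',199/k,150/k,.018);h=world('w5',196/k,227/k,.018)
r2=world('s5',230+123*.45,200+119*.45,.018);t2=world('s5',230+218*.45,200+172*.45,.018)
r3=world('d5',120+266*.45,220+(400-300)*.45,.018);t3=world('d5',120+197*.45,220+(467-300)*.45,.009)
for a,b in((r,h),(r2,t2),(r3,t3)):print(a,b,np.degrees(np.arctan2(*(a-b)[1::-1])),np.linalg.norm(a-b))
# green mask in w5 and scene: PCA refinement
for tag in('s5','d5'):
  f=np.load(f'pics/{tag}.npz');m=cv2.inRange(cv2.cvtColor(f['p'],cv2.COLOR_RGB2HSV),(45,90,40),(85,255,255));v,u=np.nonzero(m)
  P=np.array([world(tag,a,b) for a,b in zip(u,v)]);P=P[(abs(P[:,2]-.014)<.008)&(P[:,0]>.46)&(P[:,0]<.6)&(P[:,1]<.28)&(P[:,1]>0)]
  P=P[P[:,2]>.014]
  c=P.mean(0);w=np.linalg.svd(P-c,full_matrices=False)[2][0];w*=np.sign(-w[1]);s=(P-c)@w
  print(tag,len(P),'heading',np.degrees(np.arctan2(w[1],w[0])),'ends',c+w*s.min(),c+w*s.max(),s.max()-s.min())
print(get_obs()['joint_pos'])
```

```text
[0.54709735 0.05740906 0.018     ] [0.53297693 0.1719056  0.018     ] -82.96942729212446 0.11536396370602915
[0.55075221 0.06486706 0.018     ] [0.53664677 0.21681635 0.018     ] -84.69643517097118 0.15260259534349435
[0.53692257 0.07140856 0.018     ] [0.53017005 0.208316   0.009     ] -87.17635679055142 0.13736901428310375
s5 353 heading -85.15860578798964 ends [0.53477794 0.22150822 0.0182712 ] [0.55053595 0.03546315 0.01800239] 0.18671142532423363
d5 323 heading -85.09417663578066 ends [0.53196023 0.20873071 0.01713709] [0.54679185 0.03593372 0.01637629] 0.17343400488613825
[ 2.62832000e+01  1.40985195e+01 -2.32564033e+01 -1.22575251e-02
 -5.27236541e+01 -1.71181953e+01]
```

Call:
{"name": "move_arm", "arguments": {"commands": [[[0,-2,-0.2,0],[0,-2.5,-0.2,0],[0,-2.5,-0.2,0],[0,-2.5,-0.2,0],[0,-2.1,-0.15,0],[1,0,0,0.04],[2,0,0,0.035],[2,0,0,0]]]}}

```text
clock: 9.45
tool_pos: [0.5374, 0.1723, 0.0367]
orientation: [29.6, 90.0, -145.6]
force: [-0.0, 0.9, -0.5]
opening: 0.0872
```

Run:
```python
from h import *
shot('wrist','w6');delta([.5372,.1716,-.033],-85.1)
f=np.load('pics/w6.npz');m=cv2.inRange(cv2.cvtColor(f['p'],cv2.COLOR_RGB2HSV),(45,90,40),(85,255,255))
n,l,s,c=cv2.connectedComponentsWithStats(m)
for i in range(1,n):
    if s[i,4]>60: print(s[i],c[i],world('w6',*c[i],.018))
```

```text
clk 9.5 tcp [0.5352 0.171  0.0332] tooly heading -85.18 d cm [ 6.61 -0.06 -0.24]
spin rad -0.001
[ 240   16   81  160 6055] [279.70966144  83.94913295] [0.54535233 0.07197538 0.018     ]
[ 261  185   39   88 3343] [280.10559378 227.90367933] [0.53642304 0.17258141 0.018     ]
[459 227  37  16 365] [478.4        235.98356164] [0.38533024 0.1663494  0.018     ]
```

View pics/w6.png

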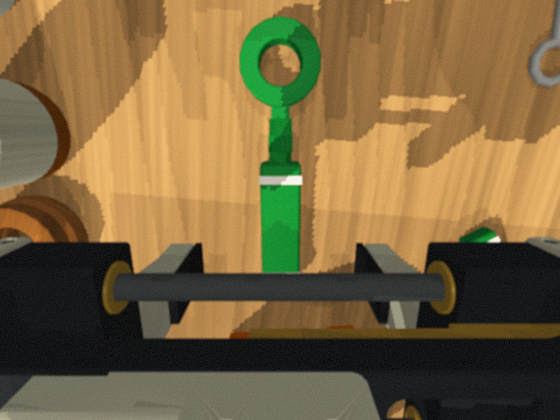

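The handle is aligned and centred between the fingers: ring at (280,61), handle column at 281. I'll descend and grip.

Call:
{"name": "move_arm", "arguments": {"commands": [[[2,0,0,0],[2,0,0,0],[1.3,0,0,0],[0.8,0,0,0],[0.4,0,0,0],[0,0,0,0]]]}}

```text
clock: 10.1
tool_pos: [0.5377, 0.1721, -0.0273]
orientation: [38.3, 90.0, -136.8]
force: [-0.3, 0.3, 0.6]
opening: 0.0868
```

Call:
{"name": "move_arm", "arguments": {"commands": [[[0,0,0,0],[0,0,0,0],[0,0,0,0],[0,0,0,0],[0,0,0,0],[0,0,0,0],[0,0,0,0],[0,0,0,0]]], "jaw": 1.5}}

```text
clock: 10.9
tool_pos: [0.5376, 0.1721, -0.0272]
orientation: [24.1, 90.0, -151.1]
force: [-0.2, -0.3, 1.2]
opening: 0.0299
```

Run:
```python
from h import *
delta([.5372,.1716,-.032],-85.1);print(get_obs()['opening'],get_obs()['joint_pos'].round(1))
r=world('w6',280,61,.018);print(r)
M=np.load('pics/w6.npz')
```

```text
clk 10.9 tcp [ 0.5376  0.1721 -0.0272] tooly heading -85.13 d cm [0.48 0.05 0.05]
spin rad -0.001
0.029886518283296675 [ 37.6  23.8 -27.7  -0.  -38.5 -32.7]
[0.54634975 0.05813455 0.018     ]
```

The grip is good but about 5 mm shallow, so I'll ease open, lower and re-grip.

Call:
{"name": "move_arm", "arguments": {"commands": [[[0,0,0,0],[0,0,0,0],[0,0,0,0],[0.3,0,0,0],[0.25,0,0,0],[0,0,0,0]]], "jaw": 5}}

```text
clock: 11.5
tool_pos: [0.5374, 0.172, -0.0332]
orientation: [25.6, 90.0, -149.5]
force: [-0.6, -0.1, 0.7]
opening: 0.0503
```

Call:
{"name": "move_arm", "arguments": {"commands": [[[0,0,0,0],[0,0,0,0],[0,0,0,0],[0,0,0,0],[0,0,0,0],[0,0,0,0]]], "jaw": 1.5}}

```text
clock: 12.1
tool_pos: [0.5377, 0.1722, -0.0326]
orientation: [-146.7, 90.0, 38.1]
force: [-0.3, -0.1, 0.3]
opening: 0.0295
```

Call:
{"name": "move_arm", "arguments": {"commands": [[[-1,0,0,0],[-2,0,0,0],[-2,0,0,0],[-2,0,0,0],[-2,0,0,0],[-1,0,0,0],[0,0,0,0],[0,0,0,0]]]}}

```text
clock: 12.9
tool_pos: [0.5373, 0.172, 0.067]
orientation: [-17.4, 90.0, 167.4]
force: [-0.2, -0.1, -1.6]
opening: 0.0291
```

Run:
```python
from h import *
shot('wrist','w7');o=get_obs();print(o['force'],o['opening'])
f=np.load('pics/w7.npz');M=R.from_euler('xyz',o['orientation'],degrees=True).as_matrix()
m=cv2.inRange(cv2.cvtColor(f['p'],cv2.COLOR_RGB2HSV),(45,90,40),(85,255,255));n,l,s,c=cv2.connectedComponentsWithStats(m);i=1+np.argmax(s[1:,4]*(s[1:,1]<100));print(s[i])
v,u=np.nonzero(l==i);P=np.array([world('w7',a,b) for a,b in zip(u,v)]);t=((P-o['tool_pos'])@M)*1000
for y0 in range(50,150,10):
  k=(t[:,1]>=y0)&(t[:,1]<y0+10)
  if k.sum(): print(y0,k.sum(),'top x',np.percentile(t[k,0],20).round(1),'z',t[k,2].min().round(1),t[k,2].max().round(1))
print(np.percentile(t[:,1],[.5,99.5]))
delta([.38,-.15,.06],-18.5)
```

```text
[ 0.66052059 -0.8353932  -1.14986459] 0.0293532046535599
[  219     0   123   198 10762]
50 637 top x -50.8 z -8.4 7.8
60 691 top x -50.8 z -8.3 8.2
70 711 top x -50.8 z -7.7 7.5
80 758 top x -52.2 z -12.5 12.3
90 2008 top x -53.0 z -22.2 22.4
100 1638 top x -53.0 z -25.8 26.2
110 1756 top x -52.9 z -26.0 26.3
120 1366 top x -52.6 z -25.4 24.9
[ 40.48982909 126.99393246]
clk 12.95 tcp [0.5371 0.1719 0.0665] tooly heading -85.15 d cm [ 0.69 30.74 18.37]
spin rad -1.163
```

The toy is level in the grip, with its underside about 34 mm above the reported TCP and its ring 114 mm ahead. Next I'll work out the transit rows.

```bash
cat >> h.py <<'E'
def rows(wps):
    "wps: (x,y,z,heading_deg,nrows); prints tool-frame rows from present pose"
    o=get_obs();M=R.from_euler('xyz',o['orientation'],degrees=True).as_matrix()
    p=o['tool_pos'];h=np.degrees(np.arctan2(M[1,1],M[0,1]));out=[]
    for x,y,z,g,n in wps:
        q=np.array([x,y,z]);hs=np.linspace(h,g,n+1)
        for i in range(n):
            a=np.radians(hs[i]);Y=np.array([np.cos(a),np.sin(a),0]);X=np.array([0,0,-1.]);Z=np.cross(X,Y);d=(q-p)/n*100
            out.append([round(float(d@X),2),round(float(d@Y),2),round(float(d@Z),2),round(float(np.radians(hs[i]-hs[i+1])),3)])
        p,h=q,g
    for k in range(0,len(out),8): print(out[k:k+8])
E
python3 - <<'E'
from h import *
rows([(.45,.03,.067,-55,8),(.403,-.162,.060,-18.5,8)])
E
```

```text
[[-0.01, 1.67, 1.23, -0.066], [-0.01, 1.59, 1.34, -0.066], [-0.01, 1.5, 1.44, -0.066], [-0.01, 1.4, 1.54, -0.066], [-0.01, 1.3, 1.63, -0.066], [-0.01, 1.19, 1.71, -0.066], [-0.01, 1.07, 1.78, -0.066], [-0.01, 0.95, 1.85, -0.066]]
[[0.09, 1.63, 1.86, -0.08], [0.09, 1.48, 1.98, -0.08], [0.09, 1.31, 2.09, -0.08], [0.09, 1.14, 2.19, -0.08], [0.09, 0.97, 2.27, -0.08], [0.09, 0.78, 2.34, -0.08], [0.09, 0.59, 2.4, -0.08], [0.09, 0.4, 2.44, -0.08]]
```

Call:
{"name": "move_arm", "arguments": {"commands": [[[0,1.7,1.2,-0.066],[0,1.6,1.3,-0.066],[0,1.5,1.4,-0.066],[0,1.4,1.5,-0.066],[0,1.3,1.6,-0.066],[0,1.2,1.7,-0.066],[0,1.1,1.8,-0.066],[0,0.9,1.8,-0.066]]]}}

```text
clock: 13.75
tool_pos: [0.4516, 0.0294, 0.0663]
orientation: [-11.4, 89.9, -156.1]
force: [0.4, 0.1, -2.0]
opening: 0.0299
```

Call:
{"name": "move_arm", "arguments": {"commands": [[[0.1,1.6,1.9,-0.08],[0.1,1.5,2.0,-0.08],[0.1,1.3,2.1,-0.08],[0.1,1.1,2.2,-0.08],[0.1,1.0,2.3,-0.08],[0.1,0.8,2.3,-0.08],[0.1,0.6,2.4,-0.08],[0.1,0.4,2.4,-0.08]]]}}

```text
clock: 14.55
tool_pos: [0.4051, -0.1625, 0.0584]
orientation: [-71.5, 89.9, -179.5]
force: [0.0, -0.0, -0.9]
opening: 0.0295
```

Call:
{"name": "move_arm", "arguments": {"commands": [[[0,0,0,0],[0,0,0,0]]]}}

```text
clock: 14.75
tool_pos: [0.4055, -0.1619, 0.0585]
orientation: [-70.9, 89.9, -179.3]
force: [0.4, -0.5, -0.8]
opening: 0.0297
```

Run:
```python
from h import *
shot('side','d8');shot('scene','s8');shot('wrist','w8');delta([.403,-.162,.037],-18.5);print(get_obs()['opening'])
a=cv2.imread('pics/d8.png')[150:250,235:355];b=cv2.imread('pics/s8.png')[150:255,150:290]
g=lambda x:cv2.resize(x,None,fx=4,fy=4,interpolation=3)
A=g(a);B=cv2.resize(b,(300,225),interpolation=3);W=cv2.resize(cv2.imread('pics/w8.png'),(300,225))
I=np.zeros((450,780,3),np.uint8);I[:400,:480]=A;I[:225,480:]=B;I[225:,480:]=W;cv2.imwrite('pics/c8.png',I)
```

```text
clk 14.9 tcp [ 0.4063 -0.1611  0.0591] tooly heading -18.22 d cm [ 2.21 -0.28  0.19]
spin rad 0.005
0.02972846083406304
```

View pics/c8.png

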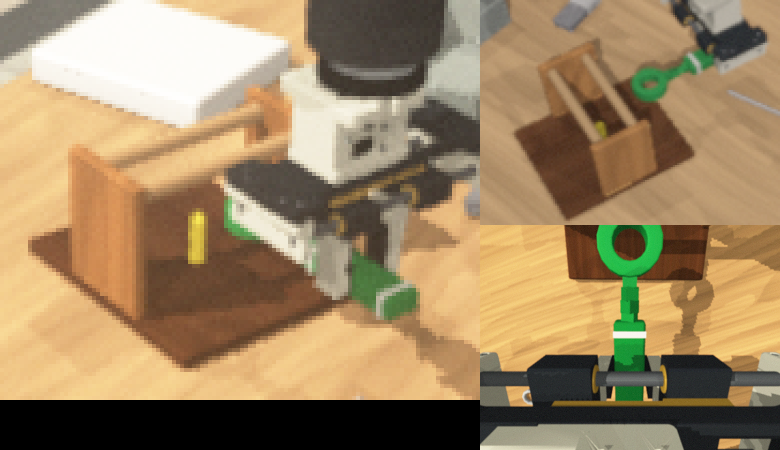

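The toy is lined up in front of the stand. The board's near edge shows in the wrist tile at (567,278) to (707,281), and the peg shows in the side tile at (198,212) to (197,263). I'll measure the stand from all three views.

Run:
```python
from h import *
S=lambda x,y,z:world('s8',150+(x-480)/2.143,150+y/2.143,z)
l,b,r=S(515,129,.012),S(568,219,.012),S(693,154,.012)
hd=lambda p,q:np.degrees(np.arctan2(*(q-p)[1::-1])).round(2)
print('scene mid',(l+r)/2,'head',hd(r,b),hd(b,l),np.linalg.norm(r-b),np.linalg.norm(b-l),'pegtop',S(600,123,.057))
p=np.load('pics/w8.npz')['p'].astype(int).sum(2)
pts=[]
for u in list(range(175,232,6))+list(range(330,405,6)):
  col=p[60:140,u];v=60+np.argmax(np.diff(col));pts.append((u,v))
print(pts)
W=np.array([world('w8',u,v,.012) for u,v in pts])
k=np.polyfit(W[:,1],W[:,0],1);e=W[:,0]-np.polyval(k,W[:,1]);W=W[abs(e)<.004];k=np.polyfit(W[:,1],W[:,0],1)
print('edge heading normal',-np.degrees(np.arctan(k[0])).round(2))
for v in(40,60,80): 
  row=p[v];d=np.diff(row);print(v,'left',130+np.argmin(d[130:220]),'right',380+np.argmax(d[380:450]))
for u,v in((279,30),):print()
# peg in side, ring in wrist/scene
print('peg foot side',world('d8',284.25,215.75,.012),'ring scene',S(649,82,.059+.053))
print('ring wrist',world('w8',(629.5-480)/.5357,(242-225)/.5357,.059+.053))
np.save('pics/edge.npy',W)
```

```text
scene mid [ 0.59459645 -0.23210423  0.012     ] head -18.01 -109.25 0.21292817311231352 0.19678578580986483 pegtop [ 0.59260848 -0.2313859   0.057     ]
[(175, np.int64(100)), (181, np.int64(100)), (187, np.int64(100)), (193, np.int64(101)), (199, np.int64(100)), (205, np.int64(101)), (211, np.int64(106)), (217, np.int64(101)), (223, np.int64(101)), (229, np.int64(102)), (330, np.int64(102)), (336, np.int64(107)), (342, np.int64(102)), (348, np.int64(107)), (354, np.int64(102)), (360, np.int64(102)), (366, np.int64(102)), (372, np.int64(102)), (378, np.int64(102)), (384, np.int64(102)), (390, np.int64(101)), (396, np.int64(102)), (402, np.int64(102))]
edge heading normal -18.65
40 left 160 right 422
60 left 161 right 419
80 left 163 right 424

peg foot side [ 0.58848762 -0.2259473   0.012     ] ring scene [ 0.5173156  -0.19217824  0.112     ]
ring wrist [ 0.51227931 -0.19714072  0.112     ]
```

Run:
```python
from h import *
a=np.radians(-18.5);u=np.array([np.cos(a),np.sin(a),0])
L=[world('w8',x,y,.012) for x,y in((160,40),(161,60),(163,80))];Rr=[world('w8',x,y,.012) for x,y in((422.5,40),(423.5,60),(424,80))]
for l,r in zip(L,Rr):print(l,r,np.linalg.norm(l-r),(l+r)/2)
v=np.array([-u[1],u[0],0])
E_=np.load('pics/edge.npy');print('edge along u',(E_@u).mean(),(E_@u).std())
mid=np.mean([(l+r)/2 for l,r in zip(L,Rr)],0)
lat=mid@v;along=(E_@u).mean()+.11
print('peg wrist',u*along+v*lat)
for n,q in(('side',[.5885,-.2255,0]),('scene',[.5936,-.2318,0])):print(n,'along',np.dot(q,u),'lat',np.dot(q,v));
print('wrist along',along,'lat',lat,'tcp',get_obs()['tool_pos']@u,get_obs()['tool_pos']@v)
```

```text
[ 0.55930643 -0.12215214  0.012     ] [ 0.49985925 -0.30259927  0.012     ] 0.18998719096710992 [ 0.52958284 -0.2123757   0.012     ]
[ 0.5470167  -0.11737228  0.012     ] [ 0.48657309 -0.30082099  0.012     ] 0.19314983547809508 [ 0.51679489 -0.20909663  0.012     ]
[ 0.534077   -0.11314093  0.012     ] [ 0.4729542  -0.29862696  0.012     ] 0.1952973665172782 [ 0.5035156  -0.20588395  0.012     ]
edge along u 0.5272734170305853 0.0013331403770979397
peg wrist [ 0.59343163 -0.23481585  0.        ]
side along 0.6296406711081965 lat -0.02711319395460121
scene along 0.6364761410851003 lat -0.03146937923473431
wrist along 0.6372734170305853 lat -0.034382809124288705 tcp 0.4364208828676266 -0.0238272545516518
```

Call:
{"name": "move_arm", "arguments": {"commands": [[[0.7,0,0.4,0.007],[0.8,0,0.4,0],[0.7,0,0.2,0],[0,0,0,0]]]}}

```text
clock: 15.3
tool_pos: [0.4019, -0.1711, 0.036]
orientation: [-73.3, 89.8, 178.1]
force: [-0.3, -0.3, -1.3]
opening: 0.0296
```

Call:
{"name": "move_arm", "arguments": {"commands": [[[0,0.8,0,0],[0,1.5,0,0],[0,1.5,0,0],[0,1.5,0,0],[0,1.5,0,0],[0,1.0,0,0],[0,0.7,0,0],[0,0,0,0]]]}}

```text
clock: 16.1
tool_pos: [0.4845, -0.1984, 0.0373]
orientation: [61.5, 90.0, -47.1]
force: [-0.2, 1.0, -1.6]
opening: 0.0299
```

Call:
{"name": "move_arm", "arguments": {"commands": [[[0,0,0,0],[0,0,0,0]]]}}

```text
clock: 16.3
tool_pos: [0.4831, -0.198, 0.0374]
orientation: [-90.8, 90.0, 160.6]
force: [0.3, 0.4, -1.4]
opening: 0.0296
```

Run:
```python
from h import *
shot('side','d9');shot('scene','s9');shot('wrist','w9');o=get_obs();a=np.radians(-18.5);u=np.array([np.cos(a),np.sin(a),0]);v=np.array([-u[1],u[0],0])
print(o['tool_pos'],o['tool_pos']@u,o['tool_pos']@v,o['force'],o['opening']);delta([0,0,0],-18.6)
a=cv2.imread('pics/d9.png')[175:245,245:325];b=cv2.imread('pics/s9.png')[180:250,170:250]
g=lambda x:cv2.resize(x,(400,350),interpolation=3)
cv2.imwrite('pics/c9.png',np.hstack([g(a),g(b)]))
```

```text
[ 0.48341766 -0.19800465  0.03754241] 0.5212642007838428 -0.03438182097751835 [-0.22985718 -0.7949445  -1.77177479] 0.02944288510013598
clk 16.45 tcp [ 0.4834 -0.198   0.0375] tooly heading -18.6 d cm [  3.75 -52.13  -3.35]
spin rad 0.0
```

View pics/c9.png

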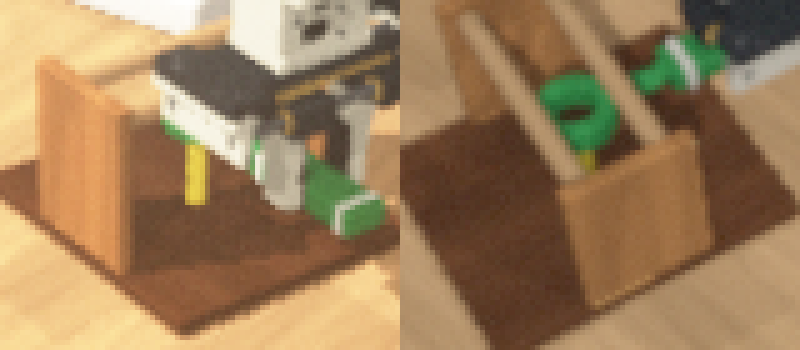

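The ring is under the dowels and over the peg: ring at (578,110) in the scene tile, with the peg visible just below it. I'll check the remaining offset by projecting models of the ring and peg into both fixed cameras.

```bash
cat > fit.py <<'E'
from h import *
al=np.radians(-18.6);u=np.array([np.cos(al),np.sin(al),0]);v=np.array([-u[1],u[0],0])
def proj(tag,P):
    f=np.load(f'pics/{tag}.npz');q=(np.asarray(P)-f['T'][:3,3])@f['T'][:3,:3];K=f['K']
    return np.stack([K[0,2]+K[0,0]*q[:,0]/-q[:,2],K[1,2]-K[1,1]*q[:,1]/-q[:,2]],1)
def mask(tag,lo,hi,box):
    p=np.load(f'pics/{tag}.npz')['p'];m=cv2.inRange(cv2.cvtColor(p,cv2.COLOR_RGB2HSV),lo,hi);o=np.zeros_like(m);x0,y0,x1,y1=box;o[y0:y1,x0:x1]=m[y0:y1,x0:x1];yy,xx=np.nonzero(o);return xx,yy
th=np.linspace(0,2*np.pi,72)
def cyl(c,z0,z1,r):return np.array([[c[0]+r*np.cos(t),c[1]+r*np.sin(t),z] for t in th for z in(z0,z1)])
E
python3 - <<'E'
from fit import *
o=get_obs();t=o['tool_pos'];ring=t+.114*u
x,y=mask('s9',(45,90,40),(85,255,255),(195,190,216,214))
q=proj('s9',cyl(ring,t[2]+.035,t[2]+.053,.027));print('ring meas',x.min(),x.max(),y.min(),y.max(),'pred',q.min(0),q.max(0))
for tag,box in(('s8',(195,190,220,222)),('d8',(276,195,294,222)),('side0',(276,195,294,222)),('d9',(276,195,294,222))):
  x,y=mask(tag,(20,130,90),(35,255,255),box)
  print(tag,len(x),x.min(),x.max(),y.min(),y.max())
  for yy in range(y.min(),y.max()+1,3): k=y==yy;print('  ',yy,x[k].min() if k.any() else None,x[k].max() if k.any() else None)
  q=proj(tag,cyl(.636*u-.034*v,.012,.057,.006));print('  pred',q.min(0),q.max(0))
E
```

```text
ring meas 198 213 195 209 pred [195.58799775 193.75407302] [213.26834571 210.40083395]
s8 33 203 208 206 214
   206 205 205
   209 204 208
   212 206 208
  pred [203.4837171  205.26154063] [209.09839923 216.45644029]
d8 57 282 286 203 215
   203 283 285
   206 282 285
   209 282 286
   212 282 285
   215 282 285
  pred [283.12458535 201.53988539] [286.96109958 215.20312981]
side0 55 282 286 203 215
   203 283 285
   206 282 285
   209 282 286
   212 282 285
   215 282 285
  pred [283.12458535 201.53988539] [286.96109958 215.20312981]
d9 51 282 286 204 215
   204 282 285
   207 282 286
   210 282 285
   213 282 285
  pred [283.12458535 201.53988539] [286.96109958 215.20312981]
```

Run:
```python
from fit import *
t=get_obs()['tool_pos'];ring=t+.114*u
for tag,tt in(('d9',t),):
  x,y=mask(tag,(45,70,30),(85,255,255),(270,190,330,230))
  q=proj(tag,cyl(tt+.114*u,tt[2]+.035,tt[2]+.053,.027));print('ring pred',q.min(0),q.max(0))
  k=x<290;print('ring meas left',x[k].min(),'rows',[(int(c),int(y[x==c].min()),int(y[x==c].max())) for c in range(x.min(),290) if (x==c).any()])
  ql=q[1::2] if False else proj(tag,cyl(tt+.114*u,tt[2]+.035,tt[2]+.035,.027))
  for c in(280,284,288): print('pred bottom at',c,ql[np.abs(ql[:,0]-c)<1][:,1].max())
  tail=[tt+(-.049)*u+s*.015*v for s in(-1,1)];P=[np.r_[p[:2],tt[2]+h] for p in tail for h in(.035,.053)]
  print('tail pred',proj(tag,P));k=x>300;print('tail meas xmax',x[k].max(),'ymax',y[k].max(),'x at ymax',x[k][y[k]==y[k].max()],'y at xmax',y[k][x[k]==x[k].max()])
```

```text
ring pred [276.84226269 189.55469201] [293.65015113 202.57922258]
ring meas left 278 rows [(278, 199, 200), (279, 200, 201), (280, 201, 201), (281, 201, 202), (282, 202, 202)]
pred bottom at 280 201.85859447507514
pred bottom at 284 202.57213083615102
pred bottom at 288 202.49452240004842
tail pred [[321.90933562 218.43405383]
 [322.24181586 213.33030277]
 [314.31611523 221.55976221]
 [314.59958987 216.42177655]]
tail meas xmax 321 ymax 221 x at ymax [314 315] y at xmax [216]
```

Both cameras put the ring within about 3 mm of the peg axis, and the clearance is ±7 mm. I'll shift 1.5 mm sideways and lower while watching the force.

Call:
{"name": "move_arm", "arguments": {"commands": [[[0,0,-0.15,0],[0.3,0,0,0],[0.4,0,0,0],[0.4,0,0,0],[0.4,0,0,0],[0.5,0,0,0],[0,0,0,0]]]}}

```text
clock: 17.15
tool_pos: [0.4835, -0.1967, 0.0164]
orientation: [-77.9, 89.9, 173.5]
force: [-0.4, -0.1, -1.6]
opening: 0.0295
```

Call:
{"name": "move_arm", "arguments": {"commands": [[[0.4,0,0,0],[0.4,0,0,0],[0.4,0,0,0],[0.4,0,0,0],[0,0,0,0]]]}}

```text
clock: 17.65
tool_pos: [0.4837, -0.1967, 0.0007]
orientation: [-76.9, 89.9, 174.5]
force: [0.1, -0.0, -0.8]
opening: 0.0295
```

Call:
{"name": "move_arm", "arguments": {"commands": [[[0.4,0,0,0],[0.4,0,0,0],[0.4,0,0,0],[0.3,0,0,0],[0.2,0,0,0],[0.2,0,0,0],[0,0,0,0]]]}}

```text
clock: 18.35
tool_pos: [0.484, -0.1967, -0.0179]
orientation: [-75.6, 90.0, 175.8]
force: [0.1, 0.3, -1.7]
opening: 0.0296
```

Call:
{"name": "move_arm", "arguments": {"commands": [[[0.1,0,0,0],[0.1,0,0,0],[0.1,0,0,0],[0,0,0,0],[0,0,0,0]]]}}

```text
clock: 18.85
tool_pos: [0.4843, -0.1967, -0.0206]
orientation: [104.3, 90.0, -4.3]
force: [-0.9, 0.2, -1.3]
opening: 0.0299
```

Run:
```python
from fit import *
o=get_obs();print(o['clock'],o['tool_pos'],o['force'],o['moment'],o['opening'])
for s,n in(('side','d10'),('scene','s10'),('wrist','w10')):shot(s,n)
a=cv2.imread('pics/d10.png')[175:245,245:325];b=cv2.imread('pics/s10.png')[180:250,170:250]
t=o['tool_pos']
for tag,box in(('d10',(270,190,330,235)),('s10',(190,185,250,240))):
  x,y=mask(tag,(45,70,30),(85,255,255),box);q=proj(tag,cyl(t+.114*u,.012,.03,.027));print(tag,x.min(),x.max(),y.min(),y.max(),q.min(0),q.max(0))
  x,y=mask(tag,(20,130,90),(35,255,255),box);print('yellow',len(x),x.min(),x.max(),y.min(),y.max())
g=lambda x:cv2.resize(x,(400,350),interpolation=3)
cv2.imwrite('pics/c10.png',np.hstack([g(a),g(b)]))
```

```text
18.85 [ 0.48428202 -0.19673671 -0.02057386] [-0.93710844  0.2426984  -1.25651194] [-0.1143494   0.08075605  0.00491222] 0.029885280270718496
d10 305 319 222 234 [276.33694774 205.65377037] [292.79286989 218.78858224]Traceback (most recent call last):
  File "<stdin>", line 8, in <module>
    return umr_minimum(a, axis, None, out, keepdims, initial, where)
ValueError: zero-size array to reduction operation minimum which has no identity
```

Call:
{"name": "move_arm", "arguments": {"commands": [[[0.1,0,0,0],[0.1,0,0,0],[0,0,0,0],[0,0,0,0]]]}}

```text
clock: 19.4
tool_pos: [0.4843, -0.1968, -0.0208]
orientation: [79.1, 90.0, -29.5]
force: [-7.0, 5.2, 21.6]
opening: 0.0297
```

Run:
```python
from fit import *
o=get_obs();print(o['tool_pos'],o['force'],o['moment'])
f=np.load('pics/s10.npz') if __import__('os').path.exists('pics/s10.npz') else None
shot('scene','s11');t=o['tool_pos']
for tag in('s10','s11'):
  x,y=mask(tag,(45,70,30),(85,255,255),(190,185,220,225));q=proj(tag,cyl(t+.114*u,t[2]+.034,t[2]+.052,.027));print(tag,x.min(),x.max(),y.min(),y.max(),q.min(0),q.max(0))
  x,y=mask(tag,(20,110,80),(35,255,255),(190,185,220,225));print('yellow',sorted(zip(y.tolist(),x.tolist())))
```

```text
[ 0.4842791  -0.19678993 -0.02080909] [-6.96129679  5.18605968 21.58703396] [ 1.47935012  2.55713464 -0.05058165]
s10 199 217 206 217 [198.59325561 205.44473609] [215.69280437 221.71367115]
yellow [(206, 205), (207, 203), (207, 204), (207, 205), (207, 206), (207, 207), (208, 203), (208, 204), (208, 205), (208, 206), (208, 207), (209, 203), (209, 204), (209, 205), (209, 206), (209, 207), (209, 218), (210, 204), (210, 205), (210, 206), (210, 207), (210, 208), (210, 216), (211, 205), (211, 206), (211, 207), (211, 208), (211, 215), (212, 205), (212, 206), (212, 207), (212, 208), (212, 209), (212, 213), (213, 206), (213, 207), (213, 208), (213, 209), (214, 207), (214, 208)]
s11 199 217 206 217 [198.59325561 205.44473609] [215.69280437 221.71367115]
yellow [(207, 203), (207, 204), (207, 205), (207, 206), (207, 207), (208, 203), (208, 204), (208, 205), (208, 206), (208, 207), (209, 203), (209, 204), (209, 205), (209, 206), (209, 207), (209, 218), (210, 204), (210, 205), (210, 206), (210, 207), (210, 208), (210, 216), (211, 205), (211, 206), (211, 207), (211, 208), (211, 215), (212, 205), (212, 206), (212, 207), (212, 208), (212, 213), (213, 206), (213, 207), (213, 208), (214, 207), (214, 208), (217, 202), (218, 200)]
```

Contact came at 21.6 N, with the TCP at the height expected for the toy lying on the board. The yellow peg shows inside the ring's outline. I'll relieve the pressure, release and retreat.

Call:
{"name": "move_arm", "arguments": {"commands": [[[-0.1,0,0,0],[-0.08,0,0,0],[0,0,0,0]]]}}

```text
clock: 19.75
tool_pos: [0.4843, -0.1967, -0.0207]
orientation: [100.0, 90.0, -8.6]
force: [-1.5, 1.3, 5.0]
opening: 0.0297
```

Call:
{"name": "move_arm", "arguments": {"commands": [[[0,0,0,0],[0,0,0,0],[0,0,0,0],[0,0,0,0],[0,0,0,0],[0,0,0,0],[0,0,0,0]]], "jaw": 7}}

```text
clock: 20.45
tool_pos: [0.4842, -0.1967, -0.0209]
orientation: [-130.7, 90.0, 120.7]
force: [0.5, 0.5, 0.4]
opening: 0.0696
```

Call:
{"name": "move_arm", "arguments": {"commands": [[[-0.5,0,0,0],[-1,0,0,0],[-2,-0.3,0,0],[-2.5,-0.5,0,0],[-3,-0.5,0,0],[-3,0,0,0],[-3,0,0,0],[-2,0,0,0]]]}}

```text
clock: 21.25
tool_pos: [0.4726, -0.1928, 0.1526]
orientation: [100.6, 89.8, -8.0]
force: [0.9, -0.5, -0.3]
opening: 0.0703
```

Call:
{"name": "move_arm", "arguments": {"commands": [[[-1,0,0,0],[0,0,0,0],[0,0,0,0],[0,0,0,0],[0,0,0,0],[0,0,0,0],[0,0,0,0],[0,0,0,0]]]}}

```text
clock: 22.05
tool_pos: [0.4718, -0.1926, 0.1589]
orientation: [-74.3, 90.0, 177.1]
force: [-0.8, 0.3, 0.4]
opening: 0.0699
```

Run:
```python
from h import *
o=get_obs();print(o['clock'],o['tool_pos'],o['force'],o['opening'],abs(o['qvel']).max())
for s,n in(('side','d12'),('scene','s12'),('wrist','w12')):shot(s,n)
a=cv2.imread('pics/d12.png')[170:245,245:345];b=cv2.imread('pics/s12.png')
g=lambda x:cv2.resize(x,(400,300),interpolation=3)
cv2.imwrite('pics/c12.png',np.vstack([np.hstack([g(a),g(b[180:255,165:265])]),np.hstack([g(cv2.imread('pics/w12.png')),g(b)])]))
print('handle heights',[world('w12',u,v).round(4).tolist() for u,v in((279,200),(279,230))])
```

```text
22.05 [ 0.47180264 -0.19255284  0.15894256] [-0.77270167  0.25603486  0.4375703 ] 0.06994794040173177 0.1891749451900126
handle heights [[0.4658, -0.1918, 0.0312], [0.4223, -0.1772, 0.0017]]
```

View pics/c12.png

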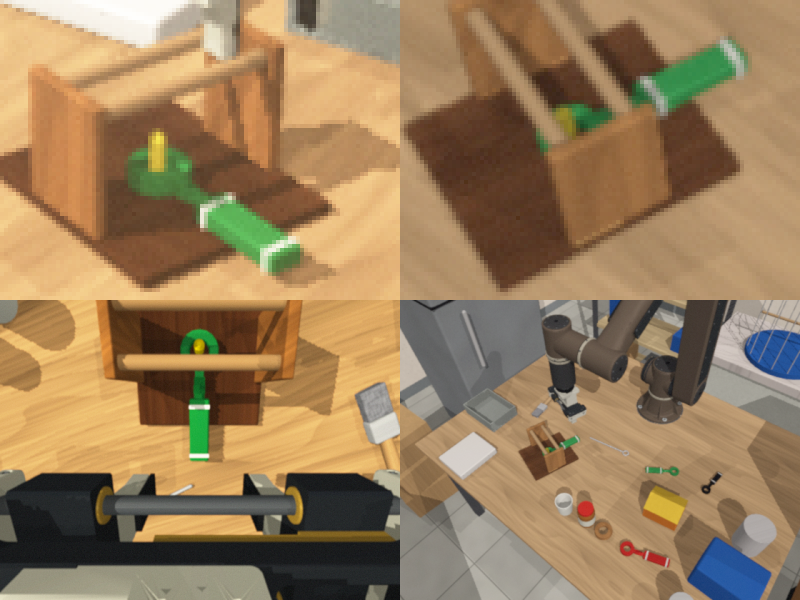

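The ring is down around the peg at (158,150), and the toy lies flat on the board: its top is at 31 mm, and 30 mm is expected. The gripper is clear and everything else is in place.

```bash
python3 -c "
from h import *
print(close_job())"
```

```text
the job is handed in; nothing more can be done
None
```

The green toy is hanging on the yellow peg and lies flat on the stand's board. I handed the job in at about 22 s, well inside the 61 s limit. I drew it out of the house by its ring, laid it on the shelf clear of the house, then took it by the handle, about 114 mm behind the ring. From there I brought the ring in under the dowels and lowered it until it touched the board, pressing with about 22 N, then eased off and let go.

- **Last checks:** In the final pictures the ring is around the peg and the toy's top is at 31 mm (30 mm expected when flat on the board). The gripper is clear of everything. I judged that the other objects had not moved from the pictures only and did not measure them again.
- **What disagreed:** The reported TCP lies about 38 mm beyond the real fingertips; both the wrist and side depth images showed this. Because of it, my first close on the ring shut in empty air above it and touched nothing. I corrected the depth for every later move.
- **Peg position:** The three cameras' estimates differed by up to about 7 mm. I used a compromise within the ±7 mm clearance, and the ring went down without touching the peg.

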